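# Open the vacuum valve by one turn of its hand wheel

## Task

The vacuum valve is closed, with the black upright handle of its blue hand wheel standing at the red mark on the dial. Open it by exactly one turn: with the fingertips, without gripping the handle, gently push the handle round counter-clockwise as seen from above until it stands at the red mark again. Leave the wheel there, take the fingers away, and do not move the vial, objective case, tape roll and lens ring around the valve.

Things in the scene. Friction and masses are not known exactly. Their poses are not given: they have to be found in the camera images.
- valve: the fixed vacuum valve, bolted down, a steel body under a white round dial (152 mm across, top 51 mm above the work surface) with black ticks and one red mark. Origin on the wheel's axis, 10 mm above the work surface; z up along the axis; x points from the axis to the red mark. It stands on a fixed aluminium plate 160 x 160 x 10 mm. The valve may be turned any way about the vertical.
- red_mark (a point): centre of the red mark, a 17 x 8 mm bar on the rim of the white dial, 67 mm from the wheel's axis, top 53.5 mm above the work surface. Over the dial, the wheel's blue rim (tube 12 mm thick, 116 mm over all; 3 spokes) has its top at 71 mm, the hub's top is at 77 mm; nothing of the valve but the handle stands higher.
- handle (a point): the black handle on the rim of the blue hand wheel: an upright oval post, 20 mm long along the rim and 13 mm across it, 46 mm tall, standing 52 mm from the wheel's axis. This point is on its centre line, 95 mm above the work surface; the post goes on 22 mm above it (top at 117 mm) and 24 mm below it. It is smooth and slippery (friction about 0.15).
- wheel (a joint): angle of the hand wheel in rad, growing counter-clockwise as seen from above; 0 (closed, a hard stop, the start) has the handle at the red mark, 2 pi = 6.283 is one turn open with the handle at the red mark again; it could go on to 7.48. It moves stiffly (about 0.1 N m, 2 N at the handle, and a little more when turned faster) and stays where it is left.
- vial3: glass vial with a black cap, 28 mm across, 60 mm tall, standing loose about 150 mm from the valve's axis; origin at the centre of its underside; leave it alone
- objective_case: white and black round objective case, 34 mm across, 68 mm tall, standing loose about 140 mm from the valve's axis; origin at the centre of its underside; leave it alone
- tape_roll: roll of cream paper tape lying flat, 69 mm across, 18 mm tall, loose, about 175 mm from the valve's axis; origin at the centre of its underside; leave it alone
- lens_mount: black lens ring lying flat, 33 mm across, 10 mm tall, loose, about 150 mm from the valve's axis; origin at the centre of its underside; leave it alone

How it is judged (in metres and radians):
On the way, in this order (a step that is already met when the one before it is completed fails the run):
1. the wheel has been pushed through a quarter turn (value of joint wheel above 1.5708 rad).
2. the wheel has been pushed through half a turn (value of joint wheel above 3.14159 rad).
3. the wheel has been pushed through three quarters of a turn (value of joint wheel above 4.71239 rad).
At the end, for the whole second after the job is handed in: The wheel rests one full turn (2 pi rad, within 0.15 rad) from where it began, the handle at the red mark; the vial, objective case, tape roll and lens ring are within 12 mm of where they stood (value of joint wheel between 6.13319 and 6.43319 rad and velocity of joint wheel between -0.05 and 0.05 rad/s and distance of each of vial3, objective_case, tape_roll, lens_mount from where it was at the start of the episode below 0.012 m); the robot touches nothing.
It fails at once if the handle is pinched: its leading and trailing halves are both pressed by the fingers with more than 2 N (contact force between the fingers and handle_rear above 2 N and contact force between the fingers and handle_lead above 2 N).
It fails at once if the valve, its wheel or handle is pushed with more than 40 N (contact force between any of the fingers, the arm and valve above 40 N).
It fails at once if the wheel is flung round faster than 4 rad/s (velocity of joint wheel above 4 rad/s).
It fails at once if the vial, objective case, tape roll or lens ring is moved or lifted by more than 12 mm (distance of any of vial3, objective_case, tape_roll, lens_mount from where it was at the start of the episode above 0.012 m).
It also fails if it takes over 72 s, if anything falls off the work surface, if the arm or the gripper's body presses on something with over 40 N, if the wrist force passes 120 N, or if a joint passes its speed limit or range.

## Robot

A 6-joint arm with a two-finger parallel gripper is mounted at the origin on a cart in front of the work surface, level with it; the furniture and walls round the work are solid. World frame = base frame: x ahead of the robot, y to its left, z up, the work surface at z = 0. Lengths are in m, angles in degrees, forces in N, time in s.
With the tool pointing down it reaches from about 0.35 to 0.875 m from the base axis. Payload 4.2 kg.
Tool frame: the origin (TCP) lies midway between the tips of the shut fingers; the grasp point (between the pads) lies 19 mm behind it; z points along the fingers, y is the line along which they close (so a half turn about z gives the same grasp; the last joint's range is limited). The gripper opens to 87 mm and grips with 3 to 60 N. Pads are 19 mm wide; open, the fingers measure 117 mm over their backs; the gripper's body (75 mm by 190 mm) begins 51 mm behind the grasp point.
Start: joints at [86.379, 22.042, 0.453, 0, -68.411, -14.817], TCP at [0.198, 0.593, 0.223] pointing down, gripper open.
Joint ranges: [-179.83, 179.83], [-69.29, 118.12], [-61.27, 80.66], [-181.25, 117.63], [-171.15, -9.14], [-177.46, 177.46]. Speed limits (degrees/s): [159.86, 159.86, 180, 180, 180, 180].

## Interface

Orientations are given as a 3x3 rotation matrix whose columns are the frame's x, y, z axes.
In Python, from station import sense, capture, camera_params, finish_job gives the robot as it stands.
- The arm moves only by the tool drive_tool, never from a script. Its argument "rows" is a list of rows, each an object of numbers: "tx", "ty", "tz": the shift along the tool's x, y, z in cm; "ax", "ay", "az": the turn, a rotation vector about the tool's x, y, z in rad; "claw": the finger opening in cm, from 0 to 8.7. In form: [{"tx": .., "ty": .., "tz": .., "ax": .., "ay": .., "az": .., "claw": ..}, ...]. A call has 1 to 10 rows; each row shifts and turns the commanded pose from where the row before left it, along the tool's axes as they then stand; what a row does not reach is not made up. A row lasts 1/12 s, in which the tool goes at most 41.7 mm and 7.16 degrees, less where a joint would pass 70% of its speed; a pose out of reach is approached as far as the arm can. A call with a gripper value outside its range is refused whole. The fingers move at their own pace and stop on an object; the grip force is fixed at half the most. Time passes only in rows, so rows that do not move let the fingers close. It gives the time, the measured TCP pose, the force, the opening and the grip force at its end, in the units of the state.
- sense(): the state, without advancing time (a new reading comes with each control period).
- capture(name): name is "side" or "top"; returns (picture, depth): 400x640x3 uint8, red, green, blue; 400x640 float32, m along the optical axis (not along the pixel's ray), 0 where there is no reading.
- camera_params(name): a dict with "intrinsics" (3x3 intrinsics, pixels), "R" (3x3) and "t" (3): a world point X has camera coordinates R X + t. Camera axes: x right, y down, z forward; pixel columns grow to the right and rows downward; lengths in m; the calibration is good to about 2 mm. A picture is of the moment at which its call begins. camera_params takes no time and is no camera call.
- finish_job(): hands the job in; it is judged then, once.
The state is a dict: "time_s": time; "joints": joint angles; "joint_velocities": joint speeds; "effort": joint torques, N m; "tcp_pos": TCP position; "ee_rot": TCP orientation; "wrist_force": force on the tool from outside, world axes, zero at the start; "moment": the same for the moment, N m; "gripper_width": opening from 0.0 (shut) to 1.0 (fully open); "gripper_force": force on a finger pad.
Only numpy, scipy, OpenCV 4.12 (cv2) and the standard library are available. Lean on these libraries where they do the work, as an engineer would, in place of code of your own. Each camera call takes 0.05 s, during which the arm holds its last target. There are 200 camera calls.

## Working session

There is one attempt and no reset: what is moved stays moved. The work goes in short steps, Python scripts to look and compute and a tool call to move; the robot and the scene stay as the last step left them, time stands still between calls to the robot, and variables do not carry over. Pictures are saved under pics/ and viewed, at most 10 in all, crops included, and the job is handed in when it is done.

Besides the shell and the picture viewer there is one more tool, called as name(argument=value, ...) on one line, values as JSON. drive_tool: Moves the arm, as the interface text tells. Its arguments: {"type":"object","properties":{"rows":{"type":"array"}},"required":["rows"]}

```bash
mkdir -p pics; python3 - <<'E'
from station import *
import cv2,numpy as np
s=sense();print({k:np.round(v,3).tolist() for k,v in s.items()})
for n in("top","side"):
    p,d=capture(n);cv2.imwrite(f"pics/{n}0.png",p[:,:,::-1]);np.savez(f"{n}0.npz",p=p,d=d)
    c=camera_params(n);print(n,{k:np.round(v,3).tolist() for k,v in c.items()})
E
```

```text
{'time_s': 0.0, 'joints': [86.38, 22.092, 0.381, -0.029, -68.412, -14.817], 'joint_velocities': [-0.03, 0.082, 0.047, 0.013, -0.059, -0.041], 'effort': [-0.001, -39.066, 18.741, 4.22, 0.011, -0.0], 'tcp_pos': [0.197, 0.592, 0.221], 'ee_rot': [[0.949, -0.316, -0.001], [-0.316, -0.949, -0.002], [0.0, 0.002, -1.0]], 'wrist_force': [-0.082, -0.24, 0.348], 'moment': [-0.011, -0.005, 0.011], 'gripper_force': 0.0, 'gripper_width': 1.005}
top {'intrinsics': [[493.577, 0.0, 319.214], [0.0, 493.577, 198.008], [0.0, 0.0, 1.0]], 'R': [[0.032, -0.999, 0.003], [-0.976, -0.032, -0.216], [0.216, 0.003, -0.976]], 't': [0.31, 0.556, 0.956]}
side {'intrinsics': [[483.735, 0.0, 326.118], [0.0, 483.735, 199.074], [0.0, 0.0, 1.0]], 'R': [[0.977, -0.214, -0.013], [-0.143, -0.605, -0.783], [0.16, 0.767, -0.621]], 't': [-0.421, 0.337, 0.615]}
```

View pics/top0.png

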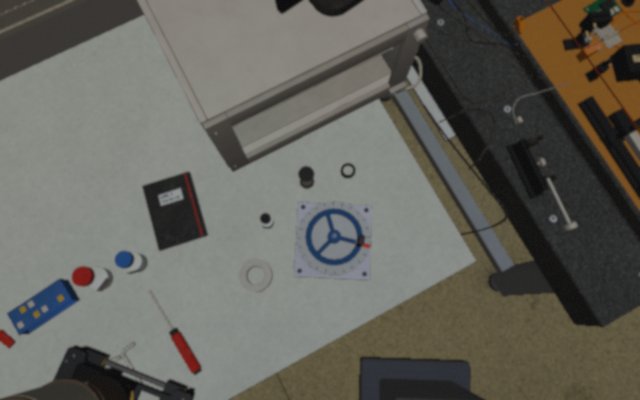

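View pics/side0.png

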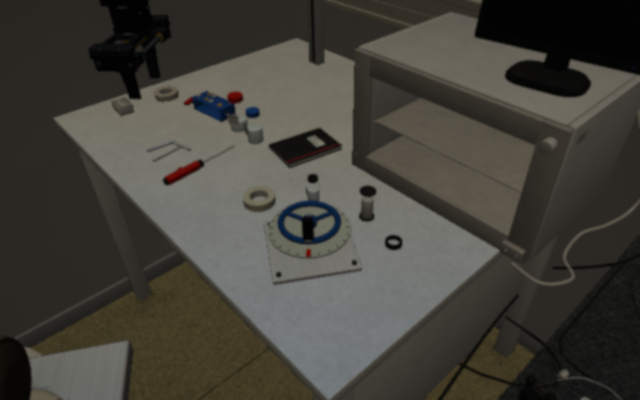

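The top view shows the blue wheel at about (334,237), the handle at (362,240) and the red mark at (367,245). The side view shows the wheel at (309,222) and the red mark at (309,253). The shelf stands beyond the valve.

```bash
cat > h.py <<'E'
import numpy as np,cv2
from station import *
def ray(n,px,z):
    c=camera_params(n);K,R,t=[np.array(c[k]) for k in("intrinsics","R","t")]
    C=-R.T@t; d=R.T@np.linalg.inv(K)@np.array([px[0],px[1],1.]); return C+d*(z-C[2])/d[2]
def blobs(m,lo=6):
    n,l,s,c=cv2.connectedComponentsWithStats(m.astype('uint8')); return [(s[i,4],c[i],l==i) for i in range(1,n) if s[i,4]>=lo]
def axis(n,p,roi,z=.065):
    # wheel centre from outer ellipse of blue rim
    h=cv2.cvtColor(p,cv2.COLOR_RGB2HSV); m=(abs(h[...,0].astype(int)-108)<14)&(h[...,1]>130)
    k=np.zeros_like(m);x,y,r=roi;k[y-r:y+r,x-r:x+r]=1;m&=k
    v,u=np.nonzero(m); hull=cv2.convexHull(np.c_[u,v].astype(np.int32))
    P=np.array([ray(n,q[0],z)[:2] for q in hull]); c,r=cv2.minEnclosingCircle(P.astype(np.float32)*1000)
    return np.array(c)/1000,r
def red(n,p,roi):
    h=cv2.cvtColor(p,cv2.COLOR_RGB2HSV); m=((h[...,0]<8)|(h[...,0]>172))&(h[...,1]>120)&(h[...,2]>60)
    k=np.zeros_like(m);x,y,r=roi;k[y-r:y+r,x-r:x+r]=1
    return [(a,c.round(1),ray(n,c,.0535).round(4)) for a,c,_ in blobs(m&k,3)]
ROI={"top":(334,237,45),"side":(309,228,45)}
E
python3 - <<'E'
from h import *
for n in("top","side"):
    p=np.load(n+"0.npz")['p']; print(n,axis(n,p,ROI[n]),red(n,p,ROI[n]))
    x,y,r=ROI[n]; 
    c=p[y-r:y+r,x-r:x+r,::-1]; cv2.imwrite(f"pics/c_{n}.png",cv2.resize(c,None,fx=4,fy=4))
for nm,q,z in(("obj",(306,172),.068),("vial",(266,217),.06),("lens",(348,170),.01),("tape",(256,276),.018)): print(nm,ray("top",q,z).round(3))
d=np.load("top0.npz")['d'];c=camera_params("top");K,R,t=[np.array(c[k]) for k in("intrinsics","R","t")]
for q in((390,92),(234,165),(204,122),(426,18),(420,20),(300,100),(390,60)):
    print(q,(R.T@(np.linalg.inv(K)@[*q,1]*d[q[1],q[0]]-t)).round(3))
E
cd pics; python3 -c "
import cv2,numpy as np;cv2.imwrite('cc.png',np.hstack([cv2.imread('c_top.png'),cv2.imread('c_side.png')]))"
```

```text
top (array([0.46724634, 0.295341  ]), 54.97529220581055) [(np.int32(15), array([365.4, 245.1]), array([0.4526, 0.2303, 0.0535]))]
side (array([0.46615933, 0.29921243]), 58.071163177490234) [(np.int32(35), array([308.1, 252.6]), array([0.4504, 0.2304, 0.0535]))]
obj [0.598 0.356 0.068]
vial [0.503 0.435 0.06 ]
lens [0.622 0.266 0.01 ]
tape [0.385 0.453 0.018]
(390, 92) [0.789 0.18  0.053]
(234, 165) [0.61  0.507 0.064]
(204, 122) [0.617 0.519 0.289]
(426, 18) [0.819 0.152 0.29 ]
(420, 20) [0.815 0.163 0.289]
(300, 100) [0.771 0.377 0.036]
(390, 60) [0.86  0.182 0.064]
```

View pics/cc.png

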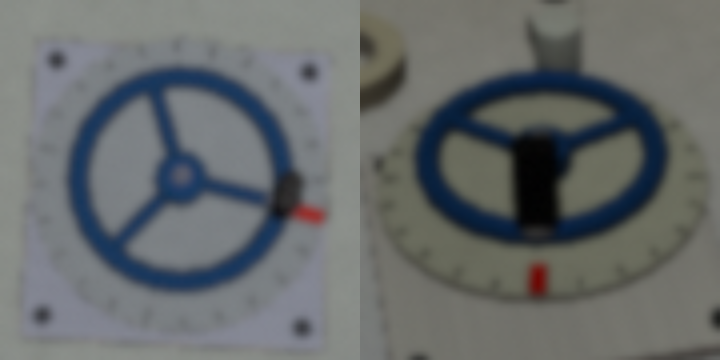

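The axis is at about (0.467, 0.296). The red mark bears -103.4° from it at a radius of 67–68 mm, which agrees with the given 67 mm. I'll shut the fingers and go to a point behind the handle (0.425, 0.265).

drive_tool(rows=[{"tx": 3.2,"ty": 2.38,"claw": 0},{"tx": 3.2,"ty": 2.38,"claw": 0},{"tx": 3.2,"ty": 2.38,"claw": 0},{"tx": 3.2,"ty": 2.38,"claw": 0},{"tx": 3.2,"ty": 2.38,"claw": 0},{"tx": 3.2,"ty": 2.38,"claw": 0},{"tx": 3.2,"ty": 2.38,"claw": 0},{"tx": 3.2,"ty": 2.38,"claw": 0},{"tx": 3.2,"ty": 2.38,"claw": 0},{"tx": 3.2,"ty": 2.38,"claw": 0}])

```text
invalid input at $.rows[0]: expected keys tx, ty, tz, ax, ay, az, claw
```

drive_tool(rows=[{"az": 0.124,"claw": 0},{"az": 0.124,"claw": 0},{"az": 0.124,"claw": 0},{"az": 0.124,"claw": 0},{"az": 0.124,"claw": 0},{"az": 0.124,"claw": 0},{"az": 0.124,"claw": 0},{"az": 0.124,"claw": 0},{"az": 0.124,"claw": 0},{"az": 0.124,"claw": 0}])

```text
invalid input at $.rows[0]: expected keys tx, ty, tz, ax, ay, az, claw
```

drive_tool(rows=[{"az": 0.124,"claw": 0},{"az": 0.124,"claw": 0},{"az": 0.124,"claw": 0},{"az": 0.124,"claw": 0},{"az": 0.124,"claw": 0},{"az": 0.124,"claw": 0},{"az": 0.124,"claw": 0},{"az": 0.124,"claw": 0},{"az": 0.124,"claw": 0},{"az": 0.124,"claw": 0}])

```text
invalid input at $.rows[0]: expected keys tx, ty, tz, ax, ay, az, claw
```

drive_tool(rows=[{"az": 0.124,"claw": 0},{"az": 0.124,"claw": 0},{"az": 0.124,"claw": 0},{"az": 0.124,"claw": 0},{"az": 0.124,"claw": 0},{"az": 0.124,"claw": 0},{"claw": 0},{"claw": 0}])

```text
invalid input at $.rows[0]: expected keys tx, ty, tz, ax, ay, az, claw
```

```bash
python3 - <<'E'
from h import *
s=sense();R=np.array(s['ee_rot']);print(s['time_s'],s['tcp_pos'],R.round(3),np.round(s['joints'],1),np.degrees(np.arctan2(R[1,0],R[0,0])),s['gripper_width'])
E
```

```text
0.1 [0.19749124 0.59243359 0.22157937] [[ 0.949 -0.316 -0.   ]
 [-0.316 -0.949 -0.002]
 [ 0.     0.002 -1.   ]] [ 86.4  22.1   0.4  -0.  -68.4 -14.8] -18.442946496944913 0.9998399725507744
```

All keys are needed in every row.

drive_tool(rows=[{"tx": 3.2,"ty": 2.38,"tz": 0,"ax": 0,"ay": 0,"az": 0,"claw": 0},{"tx": 3.2,"ty": 2.38,"tz": 0,"ax": 0,"ay": 0,"az": 0,"claw": 0},{"tx": 3.2,"ty": 2.38,"tz": 0,"ax": 0,"ay": 0,"az": 0,"claw": 0},{"tx": 3.2,"ty": 2.38,"tz": 0,"ax": 0,"ay": 0,"az": 0,"claw": 0},{"tx": 3.2,"ty": 2.38,"tz": 0,"ax": 0,"ay": 0,"az": 0,"claw": 0},{"tx": 3.2,"ty": 2.38,"tz": 0,"ax": 0,"ay": 0,"az": 0,"claw": 0},{"tx": 3.2,"ty": 2.38,"tz": 0,"ax": 0,"ay": 0,"az": 0,"claw": 0},{"tx": 3.2,"ty": 2.38,"tz": 0,"ax": 0,"ay": 0,"az": 0,"claw": 0},{"tx": 3.2,"ty": 2.38,"tz": 0,"ax": 0,"ay": 0,"az": 0,"claw": 0},{"tx": 3.2,"ty": 2.38,"tz": 0,"ax": 0,"ay": 0,"az": 0,"claw": 0}])

```text
time_s: 0.93
tcp_pos: [0.4264, 0.264, 0.2224]
ee_rot: [[0.949, -0.316, -0.0], [-0.316, -0.949, -0.0], [-0.0, 0.0, -1.0]]
wrist_force: [-0.3, -0.5, -0.3]
gripper_width: 0.33
gripper_force: 0.0
```

drive_tool(rows=[{"tx": 0,"ty": 0,"tz": 0,"ax": 0,"ay": 0,"az": 0.124,"claw": 0},{"tx": 0,"ty": 0,"tz": 0,"ax": 0,"ay": 0,"az": 0.124,"claw": 0},{"tx": 0,"ty": 0,"tz": 0,"ax": 0,"ay": 0,"az": 0.124,"claw": 0},{"tx": 0,"ty": 0,"tz": 0,"ax": 0,"ay": 0,"az": 0.124,"claw": 0},{"tx": 0,"ty": 0,"tz": 0,"ax": 0,"ay": 0,"az": 0.124,"claw": 0},{"tx": 0,"ty": 0,"tz": 0,"ax": 0,"ay": 0,"az": 0.124,"claw": 0},{"tx": 0,"ty": 0,"tz": 0,"ax": 0,"ay": 0,"az": 0.124,"claw": 0},{"tx": 0,"ty": 0,"tz": 0,"ax": 0,"ay": 0,"az": 0.124,"claw": 0},{"tx": 0,"ty": 0,"tz": 0,"ax": 0,"ay": 0,"az": 0.124,"claw": 0},{"tx": 0,"ty": 0,"tz": 0,"ax": 0,"ay": 0,"az": 0.124,"claw": 0}])

```text
time_s: 1.77
tcp_pos: [0.4257, 0.2657, 0.2221]
ee_rot: [[0.003, -1.0, -0.001], [-1.0, -0.003, -0.001], [0.001, 0.001, -1.0]]
wrist_force: [0.2, 0.9, -0.4]
gripper_width: 0.003
gripper_force: 0.0
```

drive_tool(rows=[{"tx": 0,"ty": 0,"tz": 0,"ax": 0,"ay": 0,"az": 0.124,"claw": 0},{"tx": 0,"ty": 0,"tz": 0,"ax": 0,"ay": 0,"az": 0.124,"claw": 0},{"tx": 0,"ty": 0,"tz": 0,"ax": 0,"ay": 0,"az": 0.124,"claw": 0},{"tx": 0,"ty": 0,"tz": 0,"ax": 0,"ay": 0,"az": 0.124,"claw": 0},{"tx": 0,"ty": 0,"tz": 0,"ax": 0,"ay": 0,"az": 0.124,"claw": 0},{"tx": 0,"ty": 0,"tz": 0,"ax": 0,"ay": 0,"az": 0.124,"claw": 0},{"tx": 0,"ty": 0,"tz": 0,"ax": 0,"ay": 0,"az": 0.124,"claw": 0},{"tx": 0,"ty": 0,"tz": 0,"ax": 0,"ay": 0,"az": 0.124,"claw": 0},{"tx": 0,"ty": 0,"tz": 0,"ax": 0,"ay": 0,"az": 0.124,"claw": 0},{"tx": 0,"ty": 0,"tz": 0,"ax": 0,"ay": 0,"az": 0.124,"claw": 0}])

```text
time_s: 2.6
tcp_pos: [0.4257, 0.2657, 0.2221]
ee_rot: [[-0.945, -0.327, -0.001], [-0.327, 0.945, -0.001], [0.001, -0.0, -1.0]]
wrist_force: [0.6, 1.2, 0.5]
gripper_width: 0.003
gripper_force: 0.0
```

drive_tool(rows=[{"tx": 0,"ty": 0,"tz": 0,"ax": 0,"ay": 0,"az": 0.124,"claw": 0},{"tx": 0,"ty": 0,"tz": 0,"ax": 0,"ay": 0,"az": 0.124,"claw": 0},{"tx": 0,"ty": 0,"tz": 0,"ax": 0,"ay": 0,"az": 0.124,"claw": 0},{"tx": 0,"ty": 0,"tz": 0,"ax": 0,"ay": 0,"az": 0.124,"claw": 0},{"tx": 0,"ty": 0,"tz": 0,"ax": 0,"ay": 0,"az": 0.124,"claw": 0},{"tx": 0,"ty": 0,"tz": 0,"ax": 0,"ay": 0,"az": 0.124,"claw": 0},{"tx": 0,"ty": 0,"tz": 0,"ax": 0,"ay": 0,"az": 0,"claw": 0},{"tx": 0,"ty": 0,"tz": 0,"ax": 0,"ay": 0,"az": 0,"claw": 0}])

```text
time_s: 3.27
tcp_pos: [0.4258, 0.2658, 0.2223]
ee_rot: [[-0.921, 0.39, -0.001], [0.39, 0.921, -0.0], [0.0, -0.001, -1.0]]
wrist_force: [0.6, 0.7, -0.5]
gripper_width: 0.006
gripper_force: 0.0
```

```bash
python3 - <<'E'
from h import *
s=sense();R=np.array(s['ee_rot']);print(s['time_s'],s['tcp_pos'],R.round(3),np.round(s['joints'],1),np.degrees(np.arctan2(R[1,0],R[0,0])),s['gripper_width'],s['wrist_force'])
E
```

```text
3.2667 [0.42575407 0.26575278 0.22226155] [[-0.921  0.39  -0.001]
 [ 0.39   0.921 -0.   ]
 [ 0.    -0.001 -1.   ]] [  50.5   10.   -16.4   -0.   -63.6 -163.5] 157.01874083625054 0.0064500135068896935 [ 0.55043675  0.71640661 -0.51611717]
```

drive_tool(rows=[{"tx": 0,"ty": 0,"tz": 2.5,"ax": 0,"ay": 0,"az": 0,"claw": 0},{"tx": 0,"ty": 0,"tz": 2.5,"ax": 0,"ay": 0,"az": 0,"claw": 0},{"tx": 0,"ty": 0,"tz": 2.5,"ax": 0,"ay": 0,"az": 0,"claw": 0},{"tx": 0,"ty": 0,"tz": 2.5,"ax": 0,"ay": 0,"az": 0,"claw": 0},{"tx": 0,"ty": 0,"tz": 2.0,"ax": 0,"ay": 0,"az": 0,"claw": 0},{"tx": 0,"ty": 0,"tz": 1.0,"ax": 0,"ay": 0,"az": 0,"claw": 0},{"tx": 0,"ty": 0,"tz": 0.9,"ax": 0,"ay": 0,"az": 0,"claw": 0},{"tx": 0,"ty": 0,"tz": 0,"ax": 0,"ay": 0,"az": 0,"claw": 0},{"tx": 0,"ty": 0,"tz": 0,"ax": 0,"ay": 0,"az": 0,"claw": 0}])

```text
time_s: 4.02
tcp_pos: [0.4261, 0.266, 0.0836]
ee_rot: [[-0.92, 0.392, -0.0], [0.392, 0.92, -0.0], [-0.0, -0.0, -1.0]]
wrist_force: [1.0, 0.5, 0.4]
gripper_width: 0.005
gripper_force: 0.0
```

```bash
python3 - <<'E'
from h import *
s=sense();print(s['time_s'],s['tcp_pos'],s['wrist_force'])
P=[capture(n)[0] for n in("top","side")]
cs=[cv2.resize(p[y-r:y+r,x-r:x+r,::-1],(400,400),interpolation=cv2.INTER_CUBIC) for p,(x,y,r) in zip(P,[ROI["top"],(309,210,65)])]
cv2.imwrite("pics/d1.png",np.hstack(cs))
E
```

```text
4.0167 [0.42607784 0.26598984 0.08355146] [0.96749688 0.54915476 0.38230113]
```

View pics/d1.png

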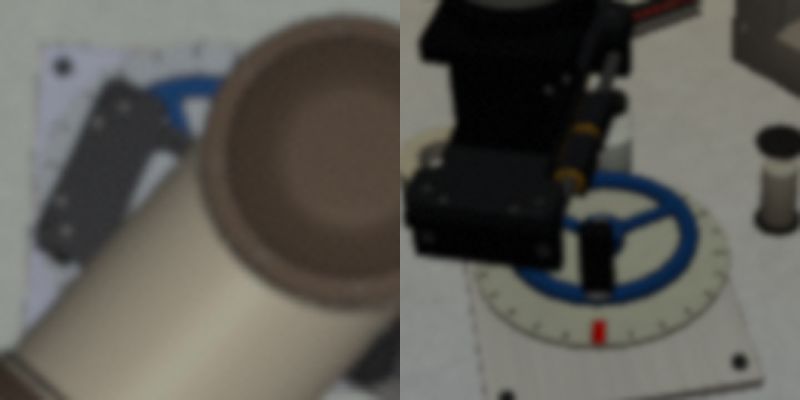

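The tips are 84 mm up and the handle is free of them, to the right in the side view. Now I push.

drive_tool(rows=[{"tx": -0.38,"ty": -0.18,"tz": 0,"ax": 0,"ay": 0,"az": 0,"claw": 0},{"tx": -0.38,"ty": -0.18,"tz": 0,"ax": 0,"ay": 0,"az": 0,"claw": 0},{"tx": -0.38,"ty": -0.18,"tz": 0,"ax": 0,"ay": 0,"az": 0,"claw": 0},{"tx": -0.38,"ty": -0.18,"tz": 0,"ax": 0,"ay": 0,"az": 0,"claw": 0},{"tx": -0.51,"ty": -0.08,"tz": 0,"ax": 0,"ay": 0,"az": -0.1,"claw": 0},{"tx": -0.51,"ty": -0.08,"tz": 0,"ax": 0,"ay": 0,"az": -0.1,"claw": 0},{"tx": -0.51,"ty": -0.08,"tz": 0,"ax": 0,"ay": 0,"az": -0.1,"claw": 0},{"tx": -0.51,"ty": -0.08,"tz": 0,"ax": 0,"ay": 0,"az": -0.1,"claw": 0},{"tx": -0.51,"ty": -0.08,"tz": 0,"ax": 0,"ay": 0,"az": -0.1,"claw": 0}])

```text
time_s: 4.87
tcp_pos: [0.4602, 0.2434, 0.0833]
ee_rot: [[-0.995, -0.1, -0.003], [-0.1, 0.995, -0.001], [0.003, -0.001, -1.0]]
wrist_force: [-4.2, 0.2, 0.9]
gripper_width: 0.002
gripper_force: 1.8
```

```bash
cat > st.py <<'E'
from h import *
A=np.array([.467,.296])
def st():
    s=sense();R=np.array(s['ee_rot']);v=s['tcp_pos'][:2]-A
    print(round(s['time_s'],2),'tcp',np.round(s['tcp_pos'],4),'r',np.hypot(*v).round(4),'phi',np.degrees(np.arctan2(v[1],v[0])).round(1),'yaw',np.degrees(np.arctan2(R[1,0],R[0,0])).round(1),'F',np.round(s['wrist_force'],1),'j',np.round(s['joints'],0)); return s
E
python3 - <<'E'
from st import *
st()
p=capture("side")[0];x,y,r=309,210,65
cv2.imwrite("pics/d2.png",cv2.resize(p[y-r:y+r,x-r:x+r,::-1],(400,400),interpolation=cv2.INTER_CUBIC))
E
```

```text
4.87 tcp [0.4602 0.2434 0.0833] r 0.053 phi -97.4 yaw -174.3 F [-4.2  0.2  0.9] j [  46.   21.  -25.   -0.  -45. -130.]
```

View pics/d2.png

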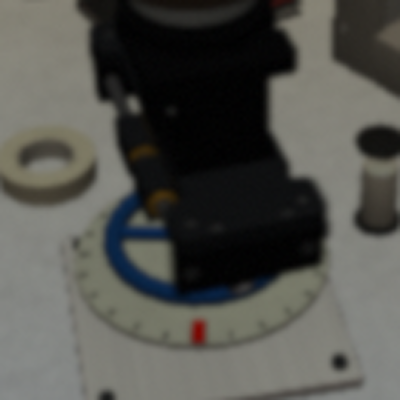

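It is pushing: about 4 N of reaction and the spokes have turned. I continue.

drive_tool(rows=[{"tx": -0.51,"ty": -0.08,"tz": 0,"ax": 0,"ay": 0,"az": -0.1,"claw": 0},{"tx": -0.51,"ty": -0.08,"tz": 0,"ax": 0,"ay": 0,"az": -0.1,"claw": 0},{"tx": -0.51,"ty": -0.08,"tz": 0,"ax": 0,"ay": 0,"az": -0.1,"claw": 0},{"tx": -0.51,"ty": -0.08,"tz": 0,"ax": 0,"ay": 0,"az": -0.1,"claw": 0},{"tx": -0.51,"ty": -0.08,"tz": 0,"ax": 0,"ay": 0,"az": -0.1,"claw": 0},{"tx": -0.51,"ty": -0.08,"tz": 0,"ax": 0,"ay": 0,"az": -0.1,"claw": 0},{"tx": -0.51,"ty": -0.08,"tz": 0,"ax": 0,"ay": 0,"az": -0.1,"claw": 0},{"tx": -0.51,"ty": -0.08,"tz": 0,"ax": 0,"ay": 0,"az": -0.1,"claw": 0},{"tx": -0.51,"ty": -0.08,"tz": 0,"ax": 0,"ay": 0,"az": -0.1,"claw": 0},{"tx": -0.51,"ty": -0.08,"tz": 0,"ax": 0,"ay": 0,"az": -0.1,"claw": 0}])

```text
time_s: 5.75
tcp_pos: [0.5059, 0.2608, 0.0829]
ee_rot: [[-0.456, -0.89, -0.003], [-0.89, 0.456, -0.004], [0.005, 0.001, -1.0]]
wrist_force: [-1.7, -3.9, -0.2]
gripper_width: 0.006
gripper_force: 1.9
```

```bash
python3 -c "
from st import *
st()"
```

```text
5.75 tcp [0.5059 0.2608 0.0829] r 0.0525 phi -42.1 yaw -117.1 F [-1.7 -3.9 -0.2] j [ 44.  25. -18.   0. -48. -71.]
```

drive_tool(rows=[{"tx": -0.51,"ty": -0.08,"tz": 0,"ax": 0,"ay": 0,"az": -0.1,"claw": 0},{"tx": -0.51,"ty": -0.08,"tz": 0,"ax": 0,"ay": 0,"az": -0.1,"claw": 0},{"tx": -0.51,"ty": -0.08,"tz": 0,"ax": 0,"ay": 0,"az": -0.1,"claw": 0},{"tx": -0.51,"ty": -0.08,"tz": 0,"ax": 0,"ay": 0,"az": -0.1,"claw": 0},{"tx": -0.51,"ty": -0.08,"tz": 0,"ax": 0,"ay": 0,"az": -0.1,"claw": 0},{"tx": -0.51,"ty": -0.08,"tz": 0,"ax": 0,"ay": 0,"az": -0.1,"claw": 0},{"tx": -0.51,"ty": -0.08,"tz": 0,"ax": 0,"ay": 0,"az": -0.1,"claw": 0},{"tx": -0.51,"ty": -0.08,"tz": 0,"ax": 0,"ay": 0,"az": -0.1,"claw": 0},{"tx": -0.51,"ty": -0.08,"tz": 0,"ax": 0,"ay": 0,"az": -0.1,"claw": 0},{"tx": -0.51,"ty": -0.08,"tz": 0,"ax": 0,"ay": 0,"az": -0.1,"claw": 0}])

```text
time_s: 6.58
tcp_pos: [0.5168, 0.311, 0.0834]
ee_rot: [[0.503, -0.864, 0.001], [-0.864, -0.503, -0.001], [0.001, -0.0, -1.0]]
wrist_force: [3.6, -2.9, -0.8]
gripper_width: 0.005
gripper_force: 2.2
```

```bash
python3 -c "
from st import *
st()"
```

```text
6.58 tcp [0.5168 0.311  0.0834] r 0.052 phi 16.8 yaw -59.8 F [ 3.6 -2.9 -0.8] j [ 46.  27. -13.   0. -50. -16.]
```

drive_tool(rows=[{"tx": -0.51,"ty": -0.08,"tz": 0,"ax": 0,"ay": 0,"az": -0.1,"claw": 0},{"tx": -0.51,"ty": -0.08,"tz": 0,"ax": 0,"ay": 0,"az": -0.1,"claw": 0},{"tx": -0.51,"ty": -0.08,"tz": 0,"ax": 0,"ay": 0,"az": -0.1,"claw": 0},{"tx": -0.51,"ty": -0.08,"tz": 0,"ax": 0,"ay": 0,"az": -0.1,"claw": 0},{"tx": -0.51,"ty": -0.08,"tz": 0,"ax": 0,"ay": 0,"az": -0.1,"claw": 0},{"tx": -0.51,"ty": -0.08,"tz": 0,"ax": 0,"ay": 0,"az": -0.1,"claw": 0},{"tx": -0.51,"ty": -0.08,"tz": 0,"ax": 0,"ay": 0,"az": -0.1,"claw": 0},{"tx": -0.51,"ty": -0.08,"tz": 0,"ax": 0,"ay": 0,"az": -0.1,"claw": 0},{"tx": -0.51,"ty": -0.08,"tz": 0,"ax": 0,"ay": 0,"az": -0.1,"claw": 0},{"tx": -0.51,"ty": -0.08,"tz": 0,"ax": 0,"ay": 0,"az": -0.1,"claw": 0}])

```text
time_s: 7.42
tcp_pos: [0.4813, 0.3467, 0.084]
ee_rot: [[0.999, -0.043, 0.004], [-0.043, -0.999, 0.003], [0.004, -0.003, -1.0]]
wrist_force: [4.0, 1.0, -1.8]
gripper_width: 0.005
gripper_force: 2.0
```

```bash
python3 -c "
from st import *
st()"
```

```text
7.42 tcp [0.4813 0.3467 0.084 ] r 0.0527 phi 74.3 yaw -2.5 F [ 4.   1.  -1.8] j [ 51.  26. -15.   0. -49.  36.]
```

drive_tool(rows=[{"tx": -0.51,"ty": -0.08,"tz": 0,"ax": 0,"ay": 0,"az": -0.1,"claw": 0},{"tx": -0.51,"ty": -0.08,"tz": 0,"ax": 0,"ay": 0,"az": -0.1,"claw": 0},{"tx": -0.51,"ty": -0.08,"tz": 0,"ax": 0,"ay": 0,"az": -0.1,"claw": 0},{"tx": -0.51,"ty": -0.08,"tz": 0,"ax": 0,"ay": 0,"az": -0.1,"claw": 0},{"tx": -0.51,"ty": -0.08,"tz": 0,"ax": 0,"ay": 0,"az": -0.1,"claw": 0},{"tx": -0.51,"ty": -0.08,"tz": 0,"ax": 0,"ay": 0,"az": -0.1,"claw": 0},{"tx": -0.51,"ty": -0.08,"tz": 0,"ax": 0,"ay": 0,"az": -0.1,"claw": 0},{"tx": -0.51,"ty": -0.08,"tz": 0,"ax": 0,"ay": 0,"az": -0.1,"claw": 0},{"tx": -0.51,"ty": -0.08,"tz": 0,"ax": 0,"ay": 0,"az": -0.1,"claw": 0},{"tx": -0.51,"ty": -0.08,"tz": 0,"ax": 0,"ay": 0,"az": -0.1,"claw": 0}])

```text
time_s: 8.25
tcp_pos: [0.4326, 0.3359, 0.0843]
ee_rot: [[0.576, 0.818, 0.004], [0.818, -0.576, 0.006], [0.007, -0.0, -1.0]]
wrist_force: [0.1, 4.7, -1.3]
gripper_width: 0.004
gripper_force: 2.5
```

```bash
python3 -c "
from st import *
st()"
```

```text
8.25 tcp [0.4326 0.3359 0.0843] r 0.0527 phi 130.7 yaw 54.8 F [ 0.1  4.7 -1.3] j [ 55.  23. -21.  -0. -46.  90.]
```

drive_tool(rows=[{"tx": -0.51,"ty": -0.08,"tz": 0,"ax": 0,"ay": 0,"az": -0.1,"claw": 0},{"tx": -0.51,"ty": -0.08,"tz": 0,"ax": 0,"ay": 0,"az": -0.1,"claw": 0},{"tx": -0.51,"ty": -0.08,"tz": 0,"ax": 0,"ay": 0,"az": -0.1,"claw": 0},{"tx": -0.51,"ty": -0.08,"tz": 0,"ax": 0,"ay": 0,"az": -0.1,"claw": 0},{"tx": -0.51,"ty": -0.08,"tz": 0,"ax": 0,"ay": 0,"az": -0.1,"claw": 0},{"tx": -0.51,"ty": -0.08,"tz": 0,"ax": 0,"ay": 0,"az": -0.1,"claw": 0},{"tx": -0.51,"ty": -0.08,"tz": 0,"ax": 0,"ay": 0,"az": -0.1,"claw": 0},{"tx": -0.51,"ty": -0.08,"tz": 0,"ax": 0,"ay": 0,"az": -0.1,"claw": 0},{"tx": -0.51,"ty": -0.08,"tz": 0,"ax": 0,"ay": 0,"az": -0.1,"claw": 0},{"tx": -0.51,"ty": -0.08,"tz": 0,"ax": 0,"ay": 0,"az": -0.1,"claw": 0}])

```text
time_s: 9.08
tcp_pos: [0.416, 0.2874, 0.0841]
ee_rot: [[-0.377, 0.926, 0.001], [0.926, 0.377, 0.003], [0.002, 0.002, -1.0]]
wrist_force: [-2.9, 2.0, 0.7]
gripper_width: 0.005
gripper_force: 2.2
```

```bash
python3 - <<'E'
from st import *
st()
p=capture("side")[0];x,y,r=309,210,65
cv2.imwrite("pics/d3.png",cv2.resize(p[y-r:y+r,x-r:x+r,::-1],(400,400),interpolation=cv2.INTER_CUBIC))
E
```

```text
9.08 tcp [0.416  0.2874 0.0841] r 0.0518 phi -170.4 yaw 112.1 F [-2.9  2.   0.7] j [ 53.  19. -27.  -0. -44. 149.]
```

View pics/d3.png

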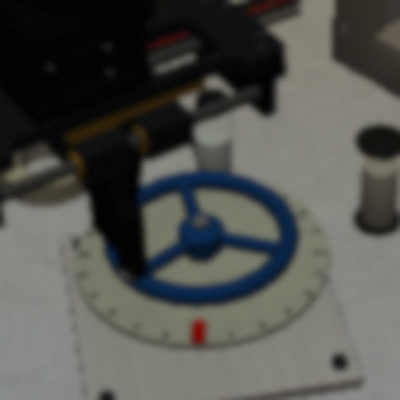

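The handle stands at about (135,278) in the crop, roughly 45° short of the mark. I'll push most of that, then check.

drive_tool(rows=[{"tx": -0.51,"ty": -0.08,"tz": 0,"ax": 0,"ay": 0,"az": -0.1,"claw": 0},{"tx": -0.51,"ty": -0.08,"tz": 0,"ax": 0,"ay": 0,"az": -0.1,"claw": 0},{"tx": -0.51,"ty": -0.08,"tz": 0,"ax": 0,"ay": 0,"az": -0.1,"claw": 0},{"tx": -0.37,"ty": -0.06,"tz": 0,"ax": 0,"ay": 0,"az": 0,"claw": 0},{"tx": -0.37,"ty": -0.05,"tz": 0,"ax": 0,"ay": 0,"az": 0,"claw": 0},{"tx": -0.37,"ty": 0,"tz": 0,"ax": 0,"ay": 0,"az": 0,"claw": 0},{"tx": -0.37,"ty": 0,"tz": 0,"ax": 0,"ay": 0,"az": 0,"claw": 0},{"tx": 0,"ty": 0,"tz": 0,"ax": 0,"ay": 0,"az": 0,"claw": 0},{"tx": 0,"ty": 0,"tz": 0,"ax": 0,"ay": 0,"az": 0,"claw": 0}])

```text
time_s: 9.88
tcp_pos: [0.4311, 0.2614, 0.0842]
ee_rot: [[-0.63, 0.777, 0.004], [0.777, 0.63, 0.004], [0.001, 0.005, -1.0]]
wrist_force: [2.2, 4.7, -0.5]
gripper_width: 0.002
gripper_force: 2.4
```

```bash
python3 - <<'E'
from st import *
st()
p=capture("side")[0];x,y,r=309,210,65
np.save("d4.npy",p)
cv2.imwrite("pics/d4.png",cv2.resize(p[y-r:y+r,x-r:x+r,::-1],(520,520),interpolation=cv2.INTER_CUBIC))
E
```

```text
9.88 tcp [0.4311 0.2614 0.0842] r 0.0498 phi -136.1 yaw 129.0 F [ 2.2  4.7 -0.5] j [ 50.  19. -27.   0. -44. 169.]
```

View pics/d4.png

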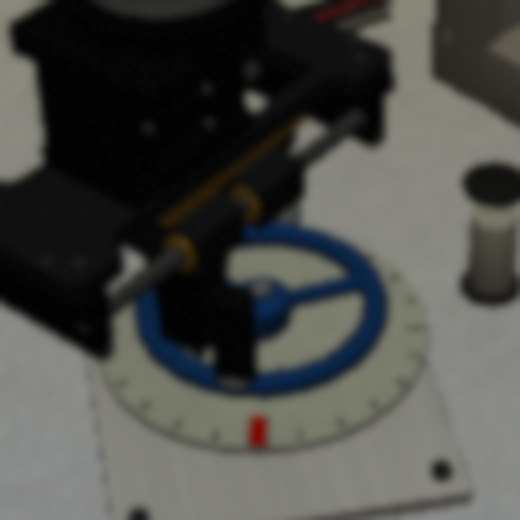

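The silver foot of the handle is at crop (234,382), just short of the red mark at (259,432). I'll convert that to an angle.

```bash
python3 - <<'E'
from st import *
for q in((302.5,240.5),(308.5,241)):
    v=ray("side",q,.072)[:2]-A; print(v,np.hypot(*v),np.degrees(np.arctan2(v[1],v[0])))
# far spoke end + hub in the picture
h=ray("side",(244+262/4,145+290/4),.077)[:2]; e=ray("side",(244+360/4,145+280/4),.066)[:2]; print(h,np.degrees(np.arctan2(*(e-A)[::-1])))
E
```

```text
[-0.02323982 -0.05324811] 0.05809862959729555 -113.57857340271335
[-0.01347087 -0.05679914] 0.05837471386034089 -103.34214532143386
[0.46581922 0.29360069] 8.584176080702797
```

About 9° remains by the foot and by the spoke (8.6° against its 120° offset), so about 8 mm.

drive_tool(rows=[{"tx": -0.2,"ty": 0,"tz": 0,"ax": 0,"ay": 0,"az": 0,"claw": 0},{"tx": -0.2,"ty": 0,"tz": 0,"ax": 0,"ay": 0,"az": 0,"claw": 0},{"tx": -0.2,"ty": 0,"tz": 0,"ax": 0,"ay": 0,"az": 0,"claw": 0},{"tx": -0.2,"ty": 0,"tz": 0,"ax": 0,"ay": 0,"az": 0,"claw": 0},{"tx": 0,"ty": 0,"tz": 0,"ax": 0,"ay": 0,"az": 0,"claw": 0},{"tx": 0,"ty": 0,"tz": 0,"ax": 0,"ay": 0,"az": 0,"claw": 0}])

```text
time_s: 10.43
tcp_pos: [0.4344, 0.2534, 0.0835]
ee_rot: [[-0.63, 0.776, -0.0], [0.776, 0.63, -0.0], [-0.0, -0.0, -1.0]]
wrist_force: [-0.1, 2.5, 0.5]
gripper_width: 0.007
gripper_force: 1.4
```

```bash
python3 - <<'E'
from st import *
st()
p=capture("side")[0];x,y,r=309,210,65
cv2.imwrite("pics/d5.png",cv2.resize(p[y-r:y+r,x-r:x+r,::-1],(520,520),interpolation=cv2.INTER_CUBIC))
E
```

```text
10.43 tcp [0.4344 0.2534 0.0835] r 0.0536 phi -127.4 yaw 129.1 F [-0.1  2.5  0.5] j [ 49.  19. -27.   0. -44. 170.]
```

View pics/d5.png

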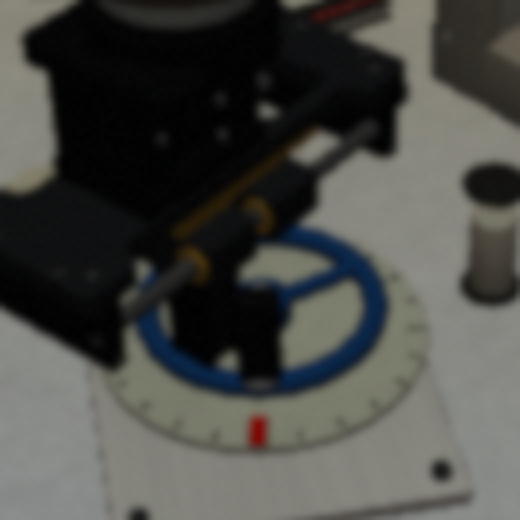

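The foot is now at (260,384), where it stood at the start (258,384), directly above the red mark. I back off and lift.

drive_tool(rows=[{"tx": 0.4,"ty": 0,"tz": 0,"ax": 0,"ay": 0,"az": 0,"claw": 0},{"tx": 0.5,"ty": 0,"tz": 0,"ax": 0,"ay": 0,"az": 0,"claw": 0},{"tx": 0.5,"ty": 0,"tz": 0,"ax": 0,"ay": 0,"az": 0,"claw": 0},{"tx": 0,"ty": 0,"tz": -2.5,"ax": 0,"ay": 0,"az": 0,"claw": 0},{"tx": 0,"ty": 0,"tz": -3,"ax": 0,"ay": 0,"az": 0,"claw": 0},{"tx": 0,"ty": 0,"tz": -3,"ax": 0,"ay": 0,"az": 0,"claw": 0},{"tx": 0,"ty": 0,"tz": -3,"ax": 0,"ay": 0,"az": 0,"claw": 0},{"tx": 0,"ty": 0,"tz": -2.5,"ax": 0,"ay": 0,"az": 0,"claw": 0},{"tx": 0,"ty": 0,"tz": 0,"ax": 0,"ay": 0,"az": 0,"claw": 0},{"tx": 0,"ty": 0,"tz": 0,"ax": 0,"ay": 0,"az": 0,"claw": 0}])

```text
time_s: 11.32
tcp_pos: [0.4255, 0.2648, 0.2249]
ee_rot: [[-0.631, 0.775, 0.002], [0.775, 0.631, 0.002], [0.001, 0.003, -1.0]]
wrist_force: [1.1, -0.6, -0.0]
gripper_width: 0.002
gripper_force: 0.0
```

```bash
python3 - <<'E'
from st import *
st()
p=capture("side")[0];q=np.load("side0.npz")['p'];r=110
f=lambda p:cv2.resize(p[130:290,230:420,::-1],(400,337),interpolation=cv2.INTER_CUBIC)
cv2.imwrite("pics/d6.png",np.hstack([f(q),f(p)]))
E
```

```text
11.32 tcp [0.4255 0.2648 0.2249] r 0.0519 phi -143.1 yaw 129.2 F [ 1.1 -0.6 -0. ] j [ 50.  10. -16.   0. -64. 169.]
```

View pics/d6.png

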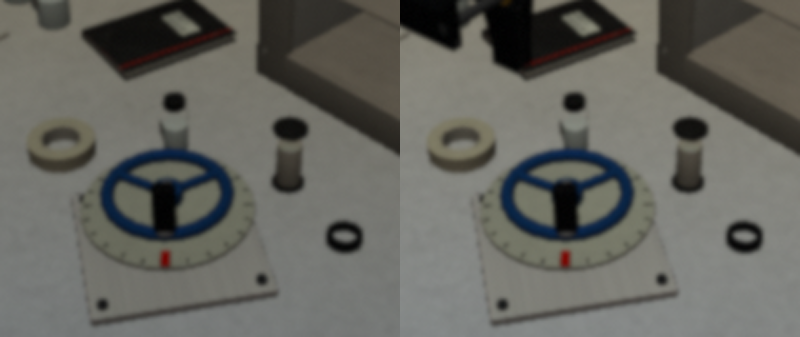

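Before (left) and after (right) match: the handle is at the red mark (565,259), all four loose things stand where they were, and the fingers are clear.

```bash
python3 -c "
from station import *
print(finish_job())"
```

```text
the job is handed in; nothing more can be done
None
```

I pushed the wheel one full turn counter-clockwise; in the last picture the handle is back at the red mark, the fingers are clear and the four loose things have not visibly moved, and I handed the job in at about 11 s (no verdict was returned).

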